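Stack the spice pots on their stand

ROBOT

A 6-joint arm with a two-finger parallel gripper is mounted at the origin on a cart in front of the work surface, level with it; the furniture and walls round the work are solid. World frame = base frame: x ahead of the robot, y to its left, z up, the work surface at z = 0. Lengths are in mm, angles in degrees, forces in N, time in s.
With the tool pointing down it reaches from about 300 to 850 mm from the base axis. Payload 4.2 kg.
Tool frame: the origin (TCP) lies on the centre line of the jaws, within the pads' length; the fingertips stand 8 mm ahead of it and the grasp point (between the pads) lies 11 mm behind it; z points along the fingers, y is the line along which they close (so a half turn about z gives the same grasp; the last joint's range is limited). The gripper opens to 91 mm and grips with 3 to 60 N. Pads are 32 mm wide; open, the fingers measure 118 mm over their backs; the gripper's body (76 mm by 178 mm) begins 60 mm behind the grasp point.
Start: joints at [-73.224, 18.312, 89.639, -0, 72.044, -1.146], TCP at [176.944, -547.113, 221.976] pointing down, gripper open.
Joint ranges: [-177.97, 177.97], [-48.28, 115.42], [12.27, 149.76], [-77.06, 257.06], [2.81, 150.46], [-146.56, 146.56]. Speed limits (degrees/s): [147.25, 147.25, 180, 180, 180, 180].

INTERFACE

Orientations are given as [roll, pitch, yaw] about the fixed x, y, z axes, in that order (R = Rz(yaw) Ry(pitch) Rx(roll)).
In Python, from workcell import telemetry, eyes, ticket gives the robot as it stands. The module is installed in compiled form; this text tells all that it offers.
- The arm moves only by the shell command python3 -m crank 'ROWS' [OPENING] [FORCE]. ROWS is JSON, a list of rows, each an object of numbers: "dx", "dy", "dz": the shift along the world's x, y, z normalised to -1 to 1, where 1 is 80 cm; "yaw": the turn about the world's z normalised to -1 to 1, where 1 is 5 degrees. A call has 1 to 10 rows; each row shifts and turns the commanded pose from where the row before left it; what a row does not reach is not made up. A row lasts 1/8 s, in which the tool goes at most 62.5 mm and 10.7 degrees, less where a joint would pass 70% of its speed; a pose out of reach is approached as far as the arm can. A call with a number of a shift or a turn outside -1 to 1 is refused whole. A call with a gripper value outside its range is refused whole. OPENING is the opening, from 0 (shut) to 1 (fully open), set as the call begins (- or left out, the last holds). The fingers move at their own pace and stop on an object; FORCE is the grip in N (left out, the last holds). Time passes only in rows, so rows that do not move let the fingers close. It gives the time, the measured TCP pose, the force, the opening and the grip force at its end, in the units of the state.
- telemetry.state(): the state, without advancing time (a new reading comes with each control period).
- eyes.grab_frame(name): name is "scene" or "top"; returns the picture (480x640x3 uint8, red, green, blue); there is no depth.
- eyes.calibration(name): a dict with "camera_matrix" (3x3 intrinsics, pixels), "world_from_camera" (4x4, takes a point from camera to world coordinates). Camera axes: x right, y down, z forward; pixel columns grow to the right and rows downward; lengths in mm; the calibration is good to about 2 mm. A picture is of the moment at which its call begins. calibration takes no time and is no camera call.
- ticket.job_done(): hands the job in; it is judged then, once.
The state is a dict: "time_s": time; "qpos": joint angles; "qvel": joint speeds; "effort": joint torques, N m; "ee_pos": TCP position; "ee_rot": TCP orientation; "force": force on the tool from outside, world axes, zero at the start; "torque": the same for the moment, N m; "gripper_width": finger opening in mm; "gripper_force": force on a finger pad.
Only numpy, scipy, OpenCV 4.12 (cv2) and the standard library are available. Lean on these libraries where they do the work, as an engineer would, in place of code of your own. Each camera call takes 0.05 s, during which the arm holds its last target. There are 200 camera calls.

TASK

Build up the stacking spice set on its round dark wooden stand, from the bottom up and one piece at a time: the large white pot first, then the medium pot, then the small one, and last the wooden lid with the knob. Each piece must sit upright and fully down within the raised rim of the one below. Do not tip any piece over, and leave the jigger, the egg cup and the lemon standing where they are.

Things in the scene. Friction and masses are not known exactly. Their poses are not given: they have to be found in the camera images.
- stand: the stand: a round dark wooden base, fixed to the worktop, 100 mm across and 14 mm high, with a round recess 77 mm wide and 4 mm deep in its top (recess floor of lighter wood, 10 mm above the origin). It stands in a different place each time. Origin: centre of the underside, on the worktop; z up.
- large_pot: the large round spice pot of white glazed ceramic, closed by an inset pale wooden cover: 66 mm across, 44 mm high, straight sides; the foot is bevelled to 60 mm. Its rim (2.5 mm thick) stands 4 mm above the cover, so the top is a round recess 61 mm wide and 4 mm deep. Standing in the stand, its origin is 10 mm above the stand's. Loose, rigid and closed. Origin: centre of the underside; z up its axis.
- medium_pot: the medium round spice pot of white glazed ceramic, closed by an inset pale wooden cover: 54 mm across, 42 mm high, straight sides; the foot is bevelled to 48 mm. Its rim (2.5 mm thick) stands 4 mm above the cover, so the top is a round recess 49 mm wide and 4 mm deep. Seated on the large pot, its origin is 40 mm above that pot's. Loose, rigid and closed. Origin: centre of the underside; z up its axis.
- small_pot: the small round spice pot of white glazed ceramic, closed by an inset pale wooden cover: 42 mm across, 40 mm high, straight sides; the foot is bevelled to 36 mm. Its rim (2.5 mm thick) stands 4 mm above the cover, so the top is a round recess 37 mm wide and 4 mm deep. Seated on the medium pot, its origin is 38 mm above that pot's. Loose, rigid and closed. Origin: centre of the underside; z up its axis.
- lid: the lid: turned brown wood, 44 mm high, standing on its plug (30 mm across, bottom 6 mm), over that a flange 39 mm across from 6.5 to 10 mm, a neck, and a round knob 22 mm across from 21 to 41 mm above the underside: take it by the knob. Seated on the small pot, its plug rests on the cover inside that pot's rim, its origin 36 mm above that pot's. Loose. Origin: centre of the underside of the plug; z up.
- jigger: bystander: a plated metal double jigger, 43 mm across, 70 mm high, narrow waist; origin at the centre of its underside. Leave it alone.
- egg_cup: bystander: a plated metal egg cup on a foot, 46 mm across, 60 mm high; origin at the centre of its underside. Leave it alone.
- lemon: bystander: a yellow lemon, 71 x 53 x 51 mm, lying; origin at its underside. Leave it alone.

How it is judged:
By the outcome, as a careful person would: the job done as asked, in the order asked, and still so for the second after the job is handed in, with the robot touching nothing.
It also fails if it takes over 118 s, if anything falls off the work surface, if the arm or the gripper's body presses on something with over 40 N, if the wrist force passes 120 N, or if a joint passes its speed limit or range.

## Working session

There is one attempt and no reset: what is moved stays moved. The work goes in short steps, Python scripts to look and compute and a shell command to move; the robot and the scene stay as the last step left them, time stands still between calls to the robot, and variables do not carry over. Pictures are saved under pics/ and viewed, at most 14 in all, crops included, and the job is handed in when it is done.

```bash
mkdir -p pics; python3 - <<'E'
from workcell import telemetry, eyes
import cv2
for n in("scene","top"):
    cv2.imwrite(f"pics/{n}0.png",eyes.grab_frame(n)[:,:,::-1])
    c=eyes.calibration(n);print(n,c["camera_matrix"],c["world_from_camera"])
print(telemetry.state())
E
```

```text
scene [[552.6148245    0.         322.36978278]
 [  0.         552.6148245  235.95150149]
 [  0.           0.           1.        ]] [[-8.48310651e-01 -2.96706511e-01  4.38559330e-01  9.16569671e+00]
 [-5.29479835e-01  4.82357136e-01 -6.97841456e-01  7.00269157e+02]
 [-4.48811879e-03 -8.24194662e-01 -5.66288810e-01  5.91379547e+02]
 [ 0.00000000e+00  0.00000000e+00  0.00000000e+00  1.00000000e+00]]
top [[490.70971992   0.         325.5559783 ]
 [  0.         490.70971992 234.02239601]
 [  0.           0.           1.        ]] [[ 1.66295910e-02 -9.96959414e-01  7.61274221e-02  3.94198936e+02]
 [-9.99823152e-01 -1.59119528e-02  1.00237067e-02 -1.69005422e+01]
 [-8.78189276e-03 -7.62806492e-02 -9.97047712e-01  9.09802100e+02]
 [ 0.00000000e+00  0.00000000e+00  0.00000000e+00  1.00000000e+00]]
{'time_s': 0.1, 'qpos': array([-7.32238769e+01,  1.83493792e+01,  8.97006567e+01,  4.05136356e-04,
        7.20436725e+01, -1.14582905e+00]), 'qvel': array([-0.1406393 , -0.10893375, -0.12243828,  0.00548848,  0.02774086,
       -0.11357948]), 'effort': array([ 9.01786971e-04, -4.13331985e+01, -2.32509702e+01,  7.29536475e-02,
        4.22155182e-02, -6.79448476e-05]), 'ee_pos': array([ 176.81454433, -546.67062804,  221.18189013]), 'ee_rot': array([-1.79906318e+02, -2.25902352e-03,  1.79218251e+01]), 'force': array([-0.5639716 ,  0.21058847,  0.31359399]), 'torque': array([-0.01927847, -0.02097987, -0.03310189]), 'gripper_force': 0.0, 'gripper_width': 91.53715576631716}
```

View pics/scene0.png

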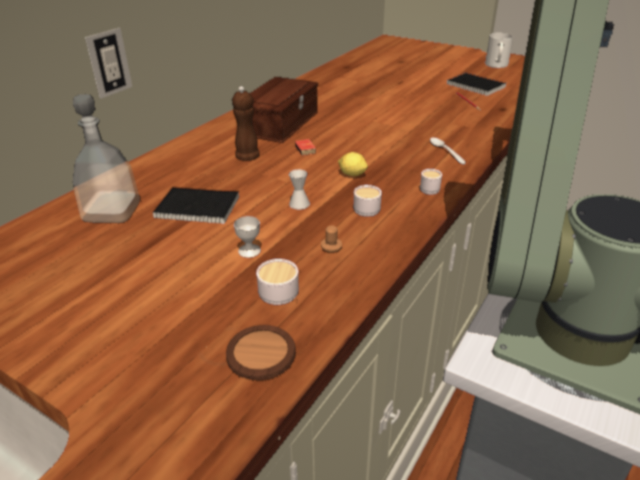

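View pics/top0.png

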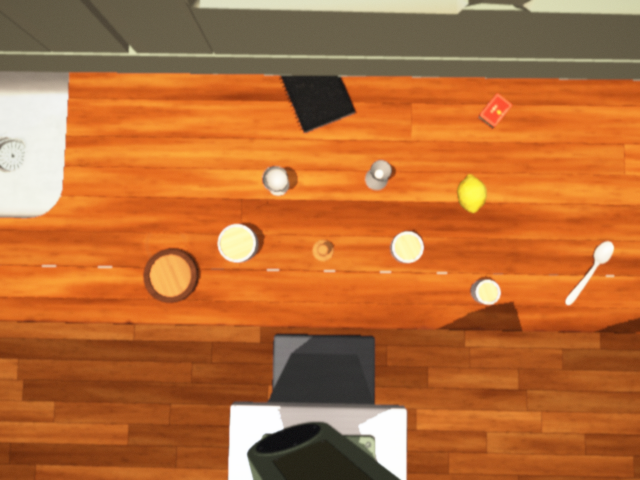

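The stand is at top (171,275). The large pot is at (238,243), the lid at (323,250), the medium pot at (407,247) and the small pot at (487,291). The egg cup (277,181), jigger (378,174) and lemon (472,193) sit behind this row.

```bash
cat > h.py <<'E'
import numpy as np, cv2
from workcell import eyes
def ray(n,u,v,z):
    c=eyes.calibration(n);T=c["world_from_camera"]
    d=T[:3,:3]@np.linalg.solve(c["camera_matrix"],[u,v,1.]);o=T[:3,3]
    return (o+d*(z-o[2])/d[2])
def blob(mask,u,v,r):
    m=np.zeros_like(mask);y0,x0=max(0,v-r),max(0,u-r);m[y0:v+r,x0:u+r]=mask[y0:v+r,x0:u+r]
    cs=cv2.findContours(m,cv2.RETR_EXTERNAL,cv2.CHAIN_APPROX_NONE)[0]
    c=max(cs,key=cv2.contourArea);return cv2.fitEllipse(cv2.convexHull(c)),cv2.contourArea(c)
E
python3 - <<'E'
from h import *
S={"top":{"large":(238,243,28),"medium":(407,247,24),"small":(487,291,20),"stand":(171,275,34)},
"scene":{"large":(278,275,30),"medium":(367,196,22),"small":(431,178,18),"stand":(261,351,40)}}
H={"large":40,"medium":38,"small":36}
tiles=[]
for n in S:
    im=cv2.imread(f"pics/{n}0.png");hsv=cv2.cvtColor(im,cv2.COLOR_BGR2HSV);h,s,v=cv2.split(hsv)
    # probe
    for k,(a,b,r) in S[n].items(): print(n,k,"hsv centre",hsv[b,a], "row",[tuple(int(t) for t in hsv[b,a+i]) for i in range(-r,r,6)])
    a,b,r=(323,248,20) if n=="top" else (332,239,20)
    cov=((h>=13)&(h<=30)&(s>60)&(s<170)&(v>150)).astype(np.uint8)*255
    dark=((v<95)).astype(np.uint8)*255
    for k,(u,w,rr) in S[n].items():
        e,A=blob(dark if k=="stand" else cov,u,w,rr)
        print(n,k,np.round(e[0],1),np.round(e[1],1),A,np.round(ray(n,*e[0],H.get(k,12)),1))
        cv2.ellipse(im,(e[0],e[1],e[2]),(255,0,0),1)
        tiles.append(cv2.resize(im[w-40:w+40,u-40:u+40],(200,200),interpolation=cv2.INTER_NEAREST))
    tiles.append(cv2.resize(im[b-r:b+r,a-r:a+r],(200,200),interpolation=cv2.INTER_NEAREST))
tiles=[t for i,t in enumerate(tiles)]
g=np.vstack([np.hstack([tiles[0],tiles[3],tiles[4]]),np.hstack([tiles[5],tiles[8],tiles[9]])])
cv2.imwrite("pics/t1.png",g)
E
```

```text
top large hsv centre [ 28  73 254] row [(12, 216, 223), (11, 188, 223), (28, 66, 254), (28, 67, 254), (28, 71, 254), (28, 73, 254), (28, 67, 254), (28, 61, 254), (10, 140, 118), (11, 215, 205)]
top medium hsv centre [ 27  77 254] row [(11, 219, 206), (10, 176, 193), (26, 67, 254), (29, 65, 254), (27, 77, 254), (28, 72, 254), (27, 79, 254), (10, 213, 194)]
top small hsv centre [ 27  81 254] row [(11, 217, 215), (10, 52, 148), (27, 71, 254), (27, 81, 254), (28, 75, 254), (25, 51, 252), (12, 216, 227)]
top stand hsv centre [ 17 159 248] row [(13, 213, 234), (11, 200, 181), (12, 180, 184), (18, 157, 251), (17, 159, 250), (17, 160, 248), (16, 165, 244), (18, 157, 250), (16, 164, 245), (11, 177, 179), (10, 187, 90), (12, 213, 235)]
top large [236.  242.9] [30.6 32.1] 731.0 [442.3 150.8  40. ]
top medium [407.5 246.8] [24.2 25.1] 447.5 [ 440.4 -154.    38. ]
top small [487.7 292. ] [17.8 18.9] 239.5 [ 362.9 -296.    36. ]
top stand [188.7 271.1] [17.4 33.6] 16.0 [390.8 241.3  12. ]
scene large hsv centre [ 19 105 239] row [(10, 187, 131), (10, 179, 138), (20, 92, 243), (18, 105, 238), (19, 
[... 216 characters left out ...]
81, 240), (9, 108, 149), (10, 184, 147)]
scene small hsv centre [ 15  60 228] row [(10, 183, 152), (10, 174, 152), (10, 43, 173), (15, 60, 228), (14, 46, 221), (10, 176, 158)]
scene stand hsv centre [ 13 147 196] row [(11, 182, 160), (10, 154, 93), (12, 147, 130), (13, 146, 190), (13, 145, 192), (13, 145, 193), (13, 146, 195), (13, 147, 196), (12, 146, 198), (13, 146, 197), (13, 146, 195), (12, 147, 130), (9, 149, 87), (11, 185, 134)]
scene large [276.8 271.9] [22.  37.8] 618.5 [444.6 145.9  40. ]
scene medium [367.2 192.2] [11.6 24.2] 198.5 [ 443.2 -159.3   38. ]
scene small [431.2 174.1] [ 8.1 17.5] 94.0 [ 365.6 -301.    36. ]
scene stand [260.5 353.6] [52.6 69.1] 437.0 [376.8 281.5  12. ]
```

View pics/t1.png

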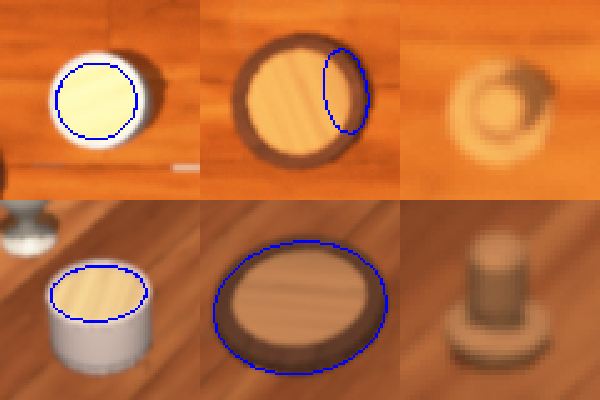

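```bash
python3 - <<'E'
from h import *
im=cv2.imread("pics/top0.png");h,s,v=cv2.split(cv2.cvtColor(im,cv2.COLOR_BGR2HSV))
e,A=blob(((s<172)&(v>190)).astype(np.uint8)*255,171,275,34);print("stand",e,ray("top",*e[0],12)[:2])
for k,u,w,r,z in(("large",238,243,28,42),("medium",407,247,24,40),("small",487,291,20,38)):
    for z,m in((z-2,(h>=13)&(h<=32)&(s>50)&(s<170)&(v>150)),(z+2,(s<120)&(v>225))):
        e,A=blob(m.astype(np.uint8)*255,u,w,r);print(k,np.round(e[0],1),np.round(e[1],1),ray("top",*e[0],z)[:2].round(1))
print("lid",ray("top",322.4,250.6,10),ray("top",323,249.6,41),ray("scene",331.6,228,41))
im=cv2.imread("pics/scene0.png");h,s,v=cv2.split(cv2.cvtColor(im,cv2.COLOR_BGR2HSV))
e,A=blob(((s<150)&(v>165)).astype(np.uint8)*255,261,351,40);print("stand scene",e,ray("scene",*e[0],12)[:2])
E
```

```text
stand ((169.8055419921875, 275.16448974609375), (39.05514907836914, 40.298465728759766), 2.198375701904297) [382.77034287 275.61963157]
large [236.  242.8] [31.2 32.3] [442.4 150.8]
large [235.8 242.8] [37.5 38.3] [442.2 150.5]
medium [407.4 246.7] [24.8 25.8] [ 440.5 -153.9]
medium [407.6 246.9] [30.4 31.6] [ 440.  -153.5]
small [487.8 291.8] [18.7 19.2] [ 363.2 -296.1]
small [488.  291.9] [24.2 24.5] [ 363.1 -295.2]
lid [432.31326207  -2.57267907  10.        ] [432.7892869   -4.09883684  41.        ] [434.63630194  -8.04795561  41.        ]
stand scene ((260.1576232910156, 349.9103088378906), (35.72634506225586, 52.21837615966797), 82.07625579833984) [381.54058593 276.00847964]
```

```bash
python3 -m crank '[{"dx":0.024,"dy":0.062},{"dx":0.024,"dy":0.062},{"dx":0.024,"dy":0.062},{"dx":0.024,"dy":0.062},{"dx":0.024,"dy":0.062},{"dx":0.024,"dy":0.062},{"dx":0.024,"dy":0.062},{"dx":0.024,"dy":0.062},{"dx":0.024,"dy":0.062},{"dx":0.024,"dy":0.062}]' 1 20
```

```text
validation failed for argument at $[0]...
```

```bash
python3 -m crank '[{"dx":0.024,"dy":0.062,"dz":0,"yaw":0},{"dx":0.024,"dy":0.062,"dz":0,"yaw":0},{"dx":0.024,"dy":0.062,"dz":0,"yaw":0},{"dx":0.024,"dy":0.062,"dz":0,"yaw":0},{"dx":0.024,"dy":0.062,"dz":0,"yaw":0},{"dx":0.024,"dy":0.062,"dz":0,"yaw":0},{"dx":0.024,"dy":0.062,"dz":0,"yaw":0},{"dx":0.024,"dy":0.062,"dz":0,"yaw":0},{"dx":0.024,"dy":0.062,"dz":0,"yaw":0},{"dx":0.024,"dy":0.062,"dz":0,"yaw":0}]' 1 20
```

```text
time_s: 1.35
ee_pos: [369.1, -49.4, 221.9]
ee_rot: [180.0, -0.0, 17.9]
force: [0.2, -1.4, -0.3]
gripper_width: 91.4
gripper_force: 0.0
```

```bash
python3 -m crank '[{"dx":0.0183,"dy":0.0504,"dz":0,"yaw":0},{"dx":0.0183,"dy":0.0504,"dz":0,"yaw":0},{"dx":0.0183,"dy":0.0504,"dz":0,"yaw":0},{"dx":0.0183,"dy":0.0504,"dz":0,"yaw":0},{"dx":0.0183,"dy":0.0504,"dz":0,"yaw":0},{"dx":0,"dy":0,"dz":-0.06,"yaw":0},{"dx":0,"dy":0,"dz":-0.06,"yaw":0},{"dx":0,"dy":0,"dz":-0.05,"yaw":0},{"dx":0,"dy":0,"dz":-0.02,"yaw":0},{"dx":0,"dy":0,"dz":0,"yaw":0}]' 1 20; python3 - <<'E'
from h import *
a=eyes.grab_frame("top")[170:310,120:370,::-1];b=eyes.grab_frame("scene")[180:390,180:420,::-1]
cv2.imwrite("pics/p2.png",np.vstack([cv2.resize(a,(500,280)),cv2.resize(b,(500,320))]))
E
```

```text
time_s: 2.6
ee_pos: [441.0, 150.1, 68.7]
ee_rot: [180.0, 0.2, 17.9]
force: [0.7, -0.2, 0.2]
gripper_width: 91.1
gripper_force: 0.0
```

View pics/p2.png

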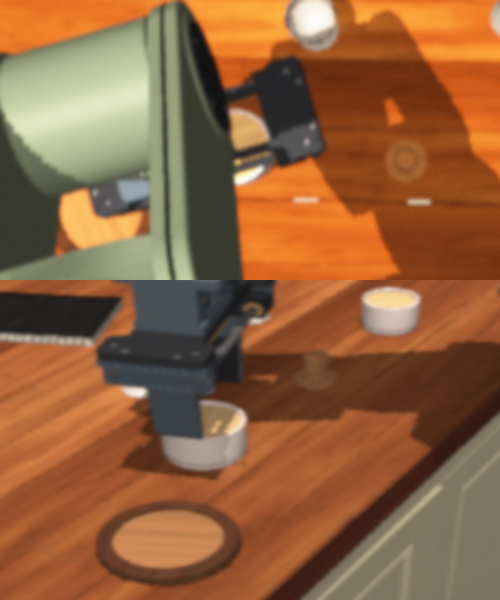

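```bash
python3 - <<'E'
from h import *
def pr(n,p):
    c=eyes.calibration(n);q=np.linalg.inv(c["world_from_camera"])@np.r_[p,1];q=c["camera_matrix"]@q[:3];return q[:2]/q[2]
x,y=441,150.1;a=np.radians(17.9);Y=np.array([-np.sin(a),np.cos(a)]);X=np.array([np.cos(a),np.sin(a)])
for d in(46,59):
  for w in(-16,16):
    p=np.r_[np.array([x,y])+Y*d+X*w,60.7];u=pr("scene",p);print(d,w,u,((u-[180,180])*[500/240,320/210]+[0,280]).round())
print((pr("scene",[442,150.5,44])-[180,180])*[500/240,320/210]+[0,280])
E
```

```text
46 -16 [277.0997572  283.22561825] [202. 437.]
46 16 [257.03734672 280.0387386 ] [160. 432.]
59 -16 [274.40783357 288.6219046 ] [197. 446.]
59 16 [254.11543556 285.3529431 ] [154. 441.]
[200.6522805  420.10252167]
```

The left finger projects where it is seen (crop x 150–202, tip at row 437), straddling the large pot, so I can descend.

```bash
python3 -m crank '[{"dx":0,"dy":0,"dz":-0.028,"yaw":0},{"dx":0,"dy":0,"dz":-0.028,"yaw":0},{"dx":0,"dy":0,"dz":0,"yaw":0}]' && python3 -m crank '[{"dx":0,"dy":0,"dz":0,"yaw":0},{"dx":0,"dy":0,"dz":0,"yaw":0},{"dx":0,"dy":0,"dz":0,"yaw":0},{"dx":0,"dy":0,"dz":0,"yaw":0},{"dx":0,"dy":0,"dz":0,"yaw":0},{"dx":0,"dy":0,"dz":0,"yaw":0}]' 0.5 25
```

```text
time_s: 3.08
ee_pos: [441.8, 150.4, 25.1]
ee_rot: [180.0, 0.1, 17.9]
force: [-0.8, 0.9, 0.2]
gripper_width: 91.4
gripper_force: 0.0
time_s: 3.82
ee_pos: [442.8, 150.5, 26.0]
ee_rot: [180.0, -0.1, 17.9]
force: [0.2, -0.6, 6.5]
gripper_width: 65.2
gripper_force: 25.0
```

```bash
python3 -m crank '[{"dx":0,"dy":0,"dz":0.02,"yaw":0},{"dx":0,"dy":0,"dz":0.03,"yaw":0},{"dx":-0.0187,"dy":0.039,"dz":0,"yaw":0},{"dx":-0.0187,"dy":0.039,"dz":0,"yaw":0},{"dx":-0.0187,"dy":0.039,"dz":0,"yaw":0},{"dx":-0.0187,"dy":0.039,"dz":0,"yaw":0},{"dx":0,"dy":0,"dz":0,"yaw":0},{"dx":0,"dy":0,"dz":0,"yaw":0}]'; python3 - <<'E'
from h import *
b=eyes.grab_frame("scene")[250:400,180:360,::-1]
cv2.imwrite("pics/p3.png",cv2.resize(b,(720,600),interpolation=cv2.INTER_CUBIC))
E
```

```text
time_s: 4.82
ee_pos: [382.0, 274.8, 64.9]
ee_rot: [180.0, 0.1, 18.0]
force: [-0.3, 0.3, -2.4]
gripper_width: 65.5
gripper_force: 25.0
```

View pics/p3.png

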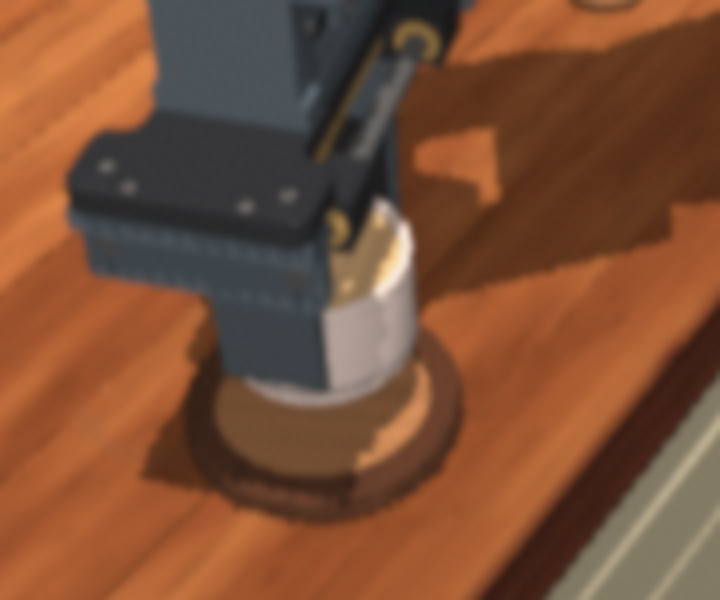

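The pot is held upright above the stand, its right edge at crop x≈415 and its centre near the ring's (about 325). Lowering it in steps.

```bash
python3 -m crank '[{"dx":0,"dy":0,"dz":-0.02,"yaw":0},{"dx":0,"dy":0,"dz":-0.01,"yaw":0},{"dx":0,"dy":0,"dz":0,"yaw":0}]' && python3 -m crank '[{"dx":0,"dy":0,"dz":-0.004,"yaw":0},{"dx":0,"dy":0,"dz":-0.002,"yaw":0},{"dx":0,"dy":0,"dz":0,"yaw":0},{"dx":0,"dy":0,"dz":0,"yaw":0}]'
```

```text
time_s: 5.25
ee_pos: [382.1, 274.5, 40.6]
ee_rot: [180.0, 0.1, 17.9]
force: [0.2, -0.7, -1.9]
gripper_width: 65.7
gripper_force: 25.0
time_s: 5.75
ee_pos: [382.4, 275.4, 36.5]
ee_rot: [180.0, -0.0, 17.9]
force: [0.7, 0.0, -3.1]
gripper_width: 65.4
gripper_force: 25.0
```

```bash
python3 -m crank '[{"dx":0,"dy":0,"dz":-0.001,"yaw":0},{"dx":0,"dy":0,"dz":-0.001,"yaw":0},{"dx":0,"dy":0,"dz":0,"yaw":0},{"dx":0,"dy":0,"dz":0,"yaw":0}]'
```

```text
time_s: 6.25
ee_pos: [382.4, 275.4, 35.9]
ee_rot: [-180.0, -0.0, 17.9]
force: [-1.8, -0.7, 9.0]
gripper_width: 65.4
gripper_force: 25.0
```

```bash
python3 -m crank '[{"dx":0,"dy":0,"dz":0,"yaw":0},{"dx":0,"dy":0,"dz":0,"yaw":0},{"dx":0,"dy":0,"dz":0,"yaw":0},{"dx":0,"dy":0,"dz":0,"yaw":0},{"dx":0,"dy":0,"dz":0.04,"yaw":0},{"dx":0,"dy":0,"dz":0.06,"yaw":0},{"dx":0,"dy":0,"dz":0,"yaw":0}]' 1 20
python3 -m crank '[{"dx":0.008,"dy":-0.06,"dz":0,"yaw":0},{"dx":0.008,"dy":-0.06,"dz":0,"yaw":0},{"dx":0.008,"dy":-0.06,"dz":0,"yaw":0},{"dx":0.008,"dy":-0.06,"dz":0,"yaw":0},{"dx":0.008,"dy":-0.06,"dz":0,"yaw":0},{"dx":0.008,"dy":-0.06,"dz":0,"yaw":0},{"dx":0.008,"dy":-0.06,"dz":0,"yaw":0},{"dx":0.008,"dy":-0.06,"dz":0,"yaw":0},{"dx":0.008,"dy":-0.056,"dz":0,"yaw":0},{"dx":0,"dy":0,"dz":0,"yaw":0}]'; python3 - <<'E'
from h import *
t=eyes.grab_frame("top")[:,:,::-1].copy();b=eyes.grab_frame("scene")[:,:,::-1].copy()
cv2.imwrite("pics/top4.png",t);cv2.imwrite("pics/scene4.png",b)
h,s,v=cv2.split(cv2.cvtColor(t,cv2.COLOR_BGR2HSV))
for z,m in((60-6+4-4,(h>=13)&(h<=32)&(s>50)&(s<150)&(v>150)),(54,(s<120)&(v>225))):
    e,A=blob(m.astype(np.uint8)*255,168,273,30);print(e,A,ray("top",*e[0],z))
cv2.imwrite("pics/p4.png",np.vstack([cv2.resize(t[215:320,80:270],(570,315)),cv2.resize(b[250:345+0,180:370],(570,285))]))
E
```

```text
time_s: 7.12
ee_pos: [384.5, 276.8, 117.9]
ee_rot: [-179.9, -0.4, 17.9]
force: [-0.1, -0.1, -0.0]
gripper_width: 91.2
gripper_force: 0.0
time_s: 8.38
ee_pos: [439.9, -155.8, 113.8]
ee_rot: [-180.0, 0.0, 17.7]
force: [-0.4, 1.2, -1.0]
gripper_width: 91.0
gripper_force: 0.0
((163.2211151123047, 279.54150390625), (22.26370620727539, 33.656497955322266), 67.02955627441406) 466.0 [375.51929431 273.12457695  54.        ]
((162.02117919921875, 275.9300231933594), (38.467262268066406, 39.51884078979492), 176.83653259277344) 1138.5 [381.74894963 275.48467563  54.        ]
```

View pics/p4.png

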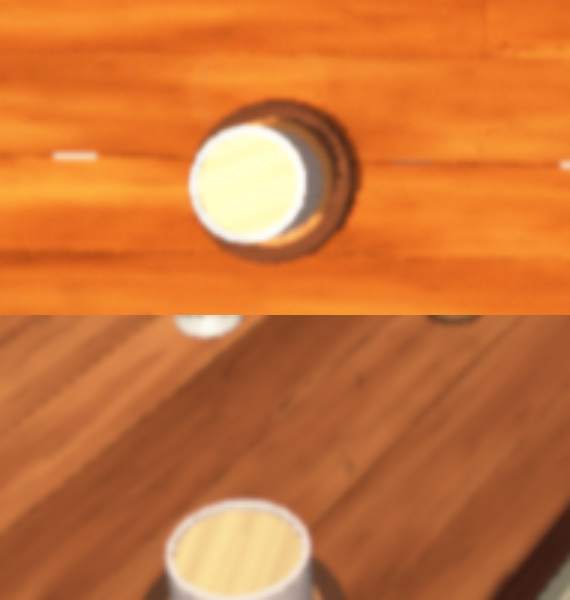

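The large pot sits level inside the stand rim: its rim centre is at top (162,276), which maps to (381.7, 275.5), within 1 mm of where the robot placed it. Now picking the medium pot.

```bash
python3 -m crank '[{"dx":0,"dy":0,"dz":-0.05,"yaw":0},{"dx":0,"dy":0,"dz":-0.04,"yaw":0},{"dx":0,"dy":0,"dz":-0.022,"yaw":0},{"dx":0,"dy":0,"dz":0,"yaw":0},{"dx":0,"dy":0,"dz":0,"yaw":0}]' && python3 -m crank '[{"dx":0,"dy":0,"dz":0,"yaw":0},{"dx":0,"dy":0,"dz":0,"yaw":0},{"dx":0,"dy":0,"dz":0,"yaw":0},{"dx":0,"dy":0,"dz":0,"yaw":0},{"dx":0,"dy":0,"dz":0,"yaw":0},{"dx":0,"dy":0,"dz":0,"yaw":0},{"dx":0,"dy":0,"dz":0,"yaw":0}]' 0.4 20
```

```text
time_s: 9.1
ee_pos: [440.3, -152.9, 25.7]
ee_rot: [180.0, -0.0, 18.0]
force: [0.6, 0.6, -0.1]
gripper_width: 91.3
gripper_force: 0.0
time_s: 9.98
ee_pos: [440.0, -153.6, 25.3]
ee_rot: [180.0, -0.0, 17.9]
force: [0.1, -0.8, 3.3]
gripper_width: 53.2
gripper_force: 20.0
```

```bash
python3 -m crank '[{"dx":0,"dy":0,"dz":0.03,"yaw":0},{"dx":0,"dy":0,"dz":0.06,"yaw":0},{"dx":0,"dy":0,"dz":0.06,"yaw":0},{"dx":0,"dy":0,"dz":0,"yaw":0}]' && python3 -m crank '[{"dx":-0.008,"dy":0.06,"dz":0,"yaw":0},{"dx":-0.008,"dy":0.06,"dz":0,"yaw":0},{"dx":-0.008,"dy":0.06,"dz":0,"yaw":0},{"dx":-0.008,"dy":0.06,"dz":0,"yaw":0},{"dx":-0.008,"dy":0.06,"dz":0,"yaw":0},{"dx":-0.008,"dy":0.06,"dz":0,"yaw":0},{"dx":-0.008,"dy":0.06,"dz":0,"yaw":0},{"dx":-0.008,"dy":0.06,"dz":0,"yaw":0},{"dx":-0.008,"dy":0.056,"dz":0,"yaw":0},{"dx":0,"dy":0,"dz":0,"yaw":0}]' && python3 -m crank '[{"dx":0,"dy":0,"dz":-0.04,"yaw":0},{"dx":0,"dy":0,"dz":-0.02,"yaw":0},{"dx":0,"dy":0,"dz":0,"yaw":0},{"dx":0,"dy":0,"dz":0,"yaw":0}]'; python3 - <<'E'
from h import *
b=eyes.grab_frame("scene")[230:380,180:360,::-1]
cv2.imwrite("pics/p5.png",cv2.resize(b,(720,600),interpolation=cv2.INTER_CUBIC))
E
```

```text
time_s: 10.48
ee_pos: [442.2, -154.3, 148.3]
ee_rot: [179.7, -0.4, 17.9]
force: [0.2, 0.7, -2.2]
gripper_width: 53.3
gripper_force: 20.0
time_s: 11.72
ee_pos: [381.1, 277.2, 143.5]
ee_rot: [180.0, 0.1, 18.2]
force: [0.8, -0.9, -0.9]
gripper_width: 52.7
gripper_force: 20.0
time_s: 12.22
ee_pos: [382.5, 274.8, 97.2]
ee_rot: [180.0, 0.0, 17.9]
force: [-0.3, -0.1, -0.9]
gripper_width: 53.1
gripper_force: 20.0
```

View pics/p5.png

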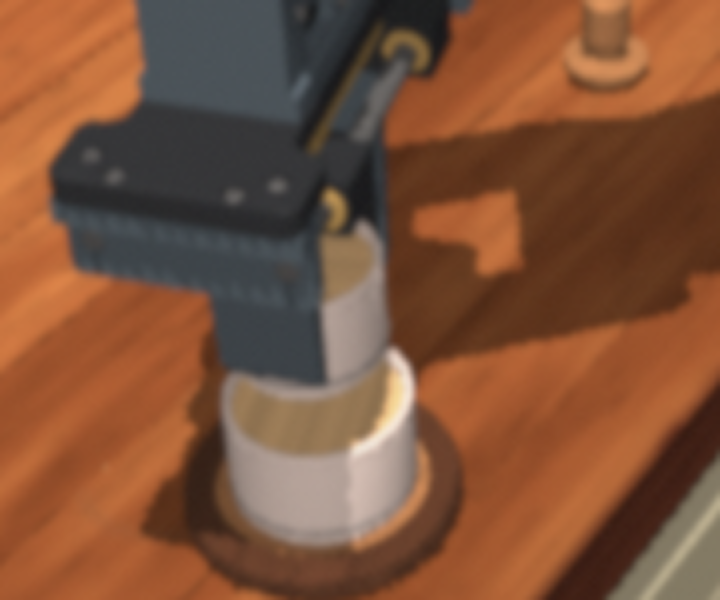

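Aligned: the medium pot's right edge is at crop x≈388, concentric with the large pot (222–413) once perspective is allowed for.

```bash
python3 -m crank '[{"dx":0,"dy":0,"dz":-0.015,"yaw":0},{"dx":0,"dy":0,"dz":-0.006,"yaw":0},{"dx":0,"dy":0,"dz":-0.003,"yaw":0},{"dx":0,"dy":0,"dz":0,"yaw":0},{"dx":0,"dy":0,"dz":0,"yaw":0}]' && python3 -m crank '[{"dx":0,"dy":0,"dz":-0.002,"yaw":0},{"dx":0,"dy":0,"dz":-0.001,"yaw":0},{"dx":0,"dy":0,"dz":0,"yaw":0},{"dx":0,"dy":0,"dz":0,"yaw":0}]'
```

```text
time_s: 12.9
ee_pos: [382.4, 275.4, 78.1]
ee_rot: [-180.0, -0.0, 17.9]
force: [-0.5, 0.0, -0.5]
gripper_width: 53.4
gripper_force: 20.0
time_s: 13.4
ee_pos: [382.3, 275.3, 75.6]
ee_rot: [180.0, -0.0, 17.9]
force: [-0.1, -0.7, -1.1]
gripper_width: 53.4
gripper_force: 20.0
```

```bash
python3 -m crank '[{"dx":0,"dy":0,"dz":-0.001,"yaw":0},{"dx":0,"dy":0,"dz":0,"yaw":0},{"dx":0,"dy":0,"dz":0,"yaw":0}]'
```

```text
time_s: 13.78
ee_pos: [382.4, 275.3, 75.2]
ee_rot: [-180.0, -0.0, 17.9]
force: [-2.0, -1.5, 6.9]
gripper_width: 53.2
gripper_force: 20.0
```

```bash
python3 -m crank '[{"dx":0,"dy":0,"dz":0,"yaw":0},{"dx":0,"dy":0,"dz":0,"yaw":0},{"dx":0,"dy":0,"dz":0,"yaw":0},{"dx":0,"dy":0,"dz":0,"yaw":0},{"dx":0,"dy":0,"dz":0,"yaw":0},{"dx":0,"dy":0,"dz":0.04,"yaw":0},{"dx":0,"dy":0,"dz":0.06,"yaw":0},{"dx":0,"dy":0,"dz":0,"yaw":0}]' 1 20 && python3 -m crank '[{"dx":-0.0024,"dy":-0.0713,"dz":0,"yaw":0},{"dx":-0.0024,"dy":-0.0713,"dz":0,"yaw":0},{"dx":-0.0024,"dy":-0.0713,"dz":0,"yaw":0},{"dx":-0.0024,"dy":-0.0713,"dz":0,"yaw":0},{"dx":-0.0024,"dy":-0.0713,"dz":0,"yaw":0},{"dx":-0.0024,"dy":-0.0713,"dz":0,"yaw":0},{"dx":-0.0024,"dy":-0.0713,"dz":0,"yaw":0},{"dx":-0.0024,"dy":-0.0713,"dz":0,"yaw":0},{"dx":-0.0024,"dy":-0.0713,"dz":0,"yaw":0},{"dx":-0.0024,"dy":-0.0713,"dz":0,"yaw":0}]' && python3 -m crank '[{"dx":0,"dy":0,"dz":-0.05,"yaw":0},{"dx":0,"dy":0,"dz":0,"yaw":0},{"dx":0,"dy":0,"dz":0,"yaw":0}]'; python3 - <<'E'
from h import *
t=eyes.grab_frame("top")[:,:,::-1].copy();b=eyes.grab_frame("scene")[:,:,::-1].copy()
h,s,v=cv2.split(cv2.cvtColor(t,cv2.COLOR_BGR2HSV))
e,A=blob(((s<120)&(v>225)).astype(np.uint8)*255,160,276,26);print(e,A,ray("top",*e[0],92))
cv2.imwrite("pics/p6.png",np.vstack([cv2.resize(t[215:320,80:270],(570,315)),cv2.resize(b[250:345,180:370],(570,285))]))
E
```

```text
time_s: 14.78
ee_pos: [384.4, 276.8, 158.1]
ee_rot: [-179.9, -0.5, 17.9]
force: [0.1, -0.1, -0.9]
gripper_width: 91.4
gripper_force: 0.0
time_s: 16.02
ee_pos: [362.3, -296.7, 153.9]
ee_rot: [-179.9, 0.0, 17.9]
force: [-0.0, -0.3, 0.5]
gripper_width: 91.4
gripper_force: 0.0
time_s: 16.4
ee_pos: [363.2, -294.7, 115.1]
ee_rot: [-180.0, 0.0, 18.0]
force: [-0.2, 0.4, 0.3]
gripper_width: 91.3
gripper_force: 0.0
((158.49656677246094, 277.0476989746094), (35.660118103027344, 43.460105895996094), 111.74699401855469) 936.5 [380.34983321 268.31003793  92.        ]
```

View pics/p6.png

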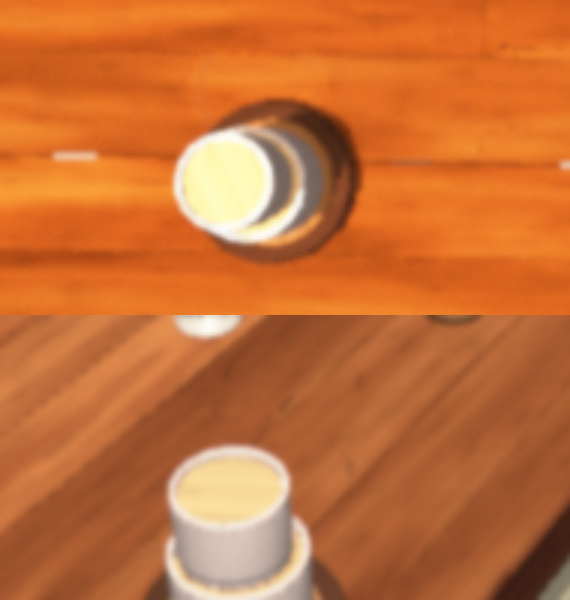

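The medium pot is nested evenly in the large pot's rim, its own rim centre at about top (154.7,275.7), which maps to (382.6, 274.6). Next is the small pot.

```bash
python3 -m crank '[{"dx":0,"dy":0,"dz":-0.05,"yaw":0},{"dx":0,"dy":0,"dz":-0.04,"yaw":0},{"dx":0,"dy":0,"dz":-0.022,"yaw":0},{"dx":0,"dy":0,"dz":0,"yaw":0},{"dx":0,"dy":0,"dz":0,"yaw":0}]' && python3 -m crank '[{"dx":0,"dy":0,"dz":0,"yaw":0},{"dx":0,"dy":0,"dz":0,"yaw":0},{"dx":0,"dy":0,"dz":0,"yaw":0},{"dx":0,"dy":0,"dz":0,"yaw":0},{"dx":0,"dy":0,"dz":0,"yaw":0},{"dx":0,"dy":0,"dz":0,"yaw":0},{"dx":0,"dy":0,"dz":0,"yaw":0},{"dx":0,"dy":0,"dz":0,"yaw":0}]' 0.3 15 && python3 -m crank '[{"dx":0,"dy":0,"dz":0.04,"yaw":0},{"dx":0,"dy":0,"dz":0.06,"yaw":0},{"dx":0,"dy":0,"dz":0.06,"yaw":0},{"dx":0,"dy":0,"dz":0.03,"yaw":0},{"dx":0,"dy":0,"dz":0,"yaw":0}]'
```

```text
time_s: 17.12
ee_pos: [364.1, -295.5, 26.4]
ee_rot: [179.9, -0.1, 18.0]
force: [-0.1, 0.4, 0.3]
gripper_width: 91.1
gripper_force: 0.0
time_s: 18.12
ee_pos: [363.1, -295.1, 25.2]
ee_rot: [180.0, 0.0, 17.9]
force: [0.0, 0.2, -0.4]
gripper_width: 41.7
gripper_force: 15.0
time_s: 18.75
ee_pos: [363.9, -295.8, 178.7]
ee_rot: [179.8, -0.1, 17.9]
force: [0.8, 0.2, -1.1]
gripper_width: 41.6
gripper_force: 15.0
```

```bash
python3 -m crank '[{"dx":0.0024,"dy":0.0713,"dz":0,"yaw":0},{"dx":0.0024,"dy":0.0713,"dz":0,"yaw":0},{"dx":0.0024,"dy":0.0713,"dz":0,"yaw":0},{"dx":0.0024,"dy":0.0713,"dz":0,"yaw":0},{"dx":0.0024,"dy":0.0713,"dz":0,"yaw":0},{"dx":0.0024,"dy":0.0713,"dz":0,"yaw":0},{"dx":0.0024,"dy":0.0713,"dz":0,"yaw":0},{"dx":0.0024,"dy":0.0713,"dz":0,"yaw":0},{"dx":0.0024,"dy":0.0713,"dz":0,"yaw":0},{"dx":0.0024,"dy":0.0713,"dz":0,"yaw":0}]' && python3 -m crank '[{"dx":0,"dy":0,"dz":0,"yaw":0},{"dx":0,"dy":0,"dz":-0.04,"yaw":0},{"dx":0,"dy":0,"dz":-0.015,"yaw":0},{"dx":0,"dy":0,"dz":0,"yaw":0},{"dx":0,"dy":0,"dz":0,"yaw":0}]'; python3 - <<'E'
from h import *
b=eyes.grab_frame("scene")[210:360,180:360,::-1]
cv2.imwrite("pics/p7.png",cv2.resize(b,(720,600),interpolation=cv2.INTER_CUBIC))
E
```

```text
time_s: 20.0
ee_pos: [381.1, 276.6, 175.2]
ee_rot: [179.9, 0.2, 18.0]
force: [0.3, -0.0, -0.4]
gripper_width: 41.9
gripper_force: 15.0
time_s: 20.62
ee_pos: [382.9, 275.1, 133.8]
ee_rot: [-180.0, -0.1, 17.9]
force: [-0.1, -0.2, -0.7]
gripper_width: 42.0
gripper_force: 15.0
```

View pics/p7.png

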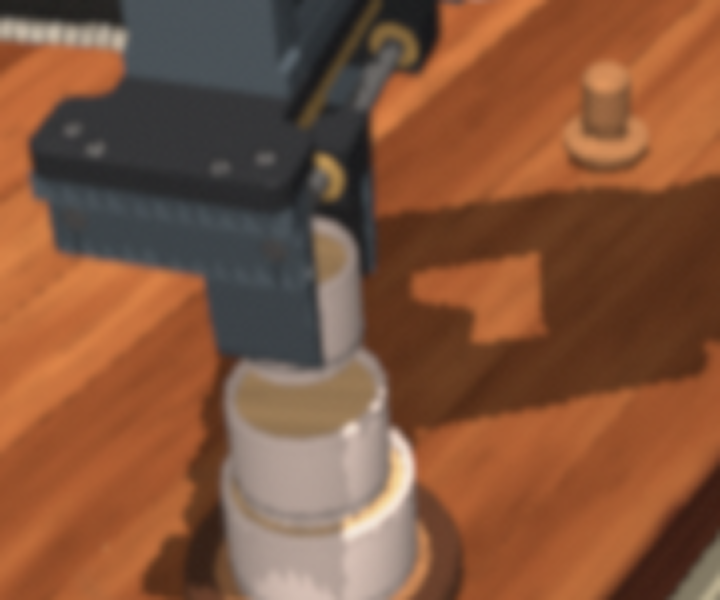

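The small pot's base is at crop x≈240–362, over the medium rim at 227–387. That is aligned, so I lower it.

```bash
python3 -m crank '[{"dx":0,"dy":0,"dz":-0.013,"yaw":0},{"dx":0,"dy":0,"dz":-0.006,"yaw":0},{"dx":0,"dy":0,"dz":-0.003,"yaw":0},{"dx":0,"dy":0,"dz":0,"yaw":0},{"dx":0,"dy":0,"dz":0,"yaw":0}]' && python3 -m crank '[{"dx":0,"dy":0,"dz":-0.002,"yaw":0},{"dx":0,"dy":0,"dz":-0.001,"yaw":0},{"dx":0,"dy":0,"dz":0,"yaw":0},{"dx":0,"dy":0,"dz":0,"yaw":0}]'
```

```text
time_s: 21.3
ee_pos: [382.4, 275.4, 115.7]
ee_rot: [180.0, -0.0, 17.9]
force: [-0.6, 0.8, -0.6]
gripper_width: 41.3
gripper_force: 15.0
time_s: 21.8
ee_pos: [382.3, 275.3, 113.2]
ee_rot: [180.0, -0.0, 17.9]
force: [-0.2, 0.2, -1.0]
gripper_width: 41.5
gripper_force: 15.0
```

```bash
python3 -m crank '[{"dx":0,"dy":0,"dz":-0.001,"yaw":0},{"dx":0,"dy":0,"dz":0,"yaw":0},{"dx":0,"dy":0,"dz":0,"yaw":0}]'
```

```text
time_s: 22.18
ee_pos: [382.4, 275.4, 113.1]
ee_rot: [-180.0, -0.0, 17.9]
force: [-0.9, -0.7, 6.2]
gripper_width: 41.8
gripper_force: 15.0
```

```bash
python3 -m crank '[{"dx":0,"dy":0,"dz":0,"yaw":0},{"dx":0,"dy":0,"dz":0,"yaw":0},{"dx":0,"dy":0,"dz":0,"yaw":0},{"dx":0,"dy":0,"dz":0,"yaw":0},{"dx":0,"dy":0,"dz":0,"yaw":0},{"dx":0,"dy":0,"dz":0.04,"yaw":0},{"dx":0,"dy":0,"dz":0.06,"yaw":0},{"dx":0,"dy":0,"dz":0,"yaw":0}]' 1 15; python3 - <<'E'
from h import *
t=cv2.imread("pics/top0.png");b=eyes.grab_frame("scene")[:,:,::-1].copy()
a=cv2.resize(t[230:270,303:343],(400,400),interpolation=cv2.INTER_CUBIC)
c=cv2.resize(b[219:259,312:352],(400,400),interpolation=cv2.INTER_CUBIC)
h,s,v=cv2.split(cv2.cvtColor(t,cv2.COLOR_BGR2HSV));print(s[250,306:340]);print(v[250,306:340]);print(s[236:266,320])
for i in range(0,400,50):
    for m in(a,c): cv2.line(m,(i,0),(i,6),(0,0,0),1);cv2.line(m,(0,i),(6,i),(0,0,0),1)
cv2.imwrite("pics/p8.png",np.hstack([a,c]))
E
```

```text
time_s: 23.18
ee_pos: [384.4, 276.7, 195.8]
ee_rot: [-179.9, -0.5, 17.9]
force: [-1.1, -0.2, 0.1]
gripper_width: 91.2
gripper_force: 0.0
[210 215 212 212 213 206 188 171 161 162 164 166 166 161 160 161 160 161
 161 160 167 176 179 178 178 177 179 191 207 212 213 215 213 215]
[229 227 227 227 226 229 239 246 249 248 245 241 243 248 249 249 249 249
 249 248 241 219 184 166 168 197 221 219 222 226 227 227 227 227]
[212 209 207 196 181 168 169 173 174 172 168 163 162 162 160 160 162 167
 172 172 166 160 161 162 179 194 204 206 208 208]
```

View pics/p8.png

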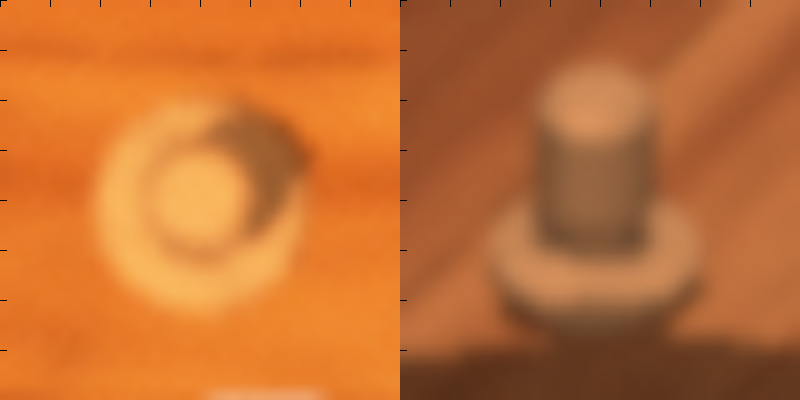

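The lid stands upright. Its flange centre is at top (322.3,250.2), its knob centre at (323,249.6), and the scene view agrees, giving (432.9, −3.4).

```bash
python3 -m crank '[{"dx":0.0126,"dy":-0.0696,"dz":0,"yaw":0},{"dx":0.0126,"dy":-0.0696,"dz":0,"yaw":0},{"dx":0.0126,"dy":-0.0696,"dz":0,"yaw":0},{"dx":0.0126,"dy":-0.0696,"dz":0,"yaw":0},{"dx":0.0126,"dy":-0.0696,"dz":0,"yaw":0},{"dx":0,"dy":0,"dz":0,"yaw":0},{"dx":0,"dy":0,"dz":-0.07,"yaw":0},{"dx":0,"dy":0,"dz":-0.06,"yaw":0},{"dx":0,"dy":0,"dz":0,"yaw":0},{"dx":0,"dy":0,"dz":0,"yaw":0}]'; python3 - <<'E'
from h import *
t=eyes.grab_frame("top")[:,:,::-1].copy();b=eyes.grab_frame("scene")[:,:,::-1].copy()
cv2.imwrite("pics/p9.png",np.vstack([cv2.resize(t[215:315,80:270],(570,300)),cv2.resize(b[190:340,180:370],(380,300)) if 0 else cv2.resize(b[190:340,180:465],(570,300))]))
E
```

```text
time_s: 24.48
ee_pos: [433.5, -2.4, 89.3]
ee_rot: [180.0, -0.1, 18.0]
force: [-0.7, 0.2, 0.4]
gripper_width: 91.0
gripper_force: 0.0
```

View pics/p9.png

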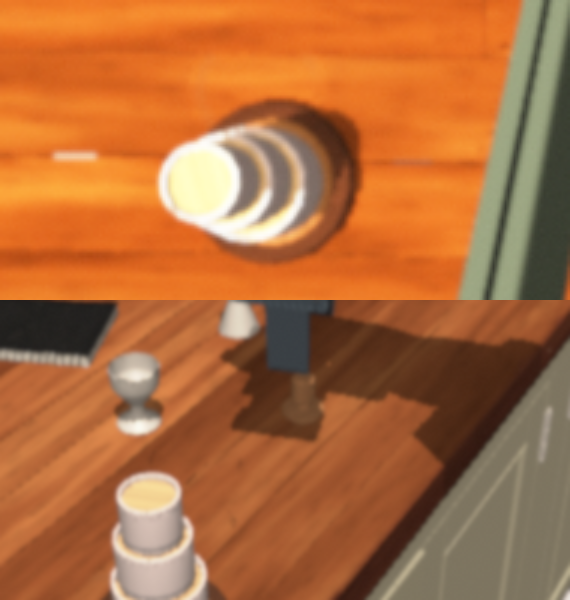

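The three-pot stack is level and concentric, with the small pot's rim at top (146.5,276). Now taking the lid.

```bash
python3 -c "
from h import *
print(ray('top',146.5,276,128))"; python3 -m crank '[{"dx":0,"dy":0,"dz":-0.04,"yaw":0},{"dx":0,"dy":0,"dz":-0.03,"yaw":0},{"dx":0,"dy":0,"dz":-0.0135,"yaw":0},{"dx":0,"dy":0,"dz":0,"yaw":0},{"dx":0,"dy":0,"dz":0,"yaw":0}]' && python3 -m crank '[{"dx":0,"dy":0,"dz":0,"yaw":0},{"dx":0,"dy":0,"dz":0,"yaw":0},{"dx":0,"dy":0,"dz":0,"yaw":0},{"dx":0,"dy":0,"dz":0,"yaw":0},{"dx":0,"dy":0,"dz":0,"yaw":0},{"dx":0,"dy":0,"dz":0,"yaw":0},{"dx":0,"dy":0,"dz":0,"yaw":0},{"dx":0,"dy":0,"dz":0,"yaw":0},{"dx":0,"dy":0,"dz":0,"yaw":0},{"dx":0,"dy":0,"dz":0,"yaw":0}]' 0.1 12
```

```text
[382.30026794 274.9869915  128.        ]
time_s: 25.2
ee_pos: [433.7, -3.1, 22.6]
ee_rot: [179.9, -0.1, 17.9]
force: [0.5, -0.8, -0.3]
gripper_width: 91.1
gripper_force: 0.0
time_s: 26.45
ee_pos: [432.7, -3.1, 21.5]
ee_rot: [180.0, 0.0, 17.9]
force: [0.1, -0.0, -0.4]
gripper_width: 21.3
gripper_force: 12.0
```

```bash
python3 -m crank '[{"dx":0,"dy":0,"dz":0.03,"yaw":0},{"dx":0,"dy":0,"dz":0.06,"yaw":0},{"dx":0,"dy":0,"dz":0.06,"yaw":0},{"dx":0,"dy":0,"dz":0.05,"yaw":0},{"dx":0,"dy":0,"dz":0,"yaw":0},{"dx":0,"dy":0,"dz":0,"yaw":0}]' && python3 -m crank '[{"dx":-0.0126,"dy":0.0696,"dz":0,"yaw":0},{"dx":-0.0126,"dy":0.0696,"dz":0,"yaw":0},{"dx":-0.0126,"dy":0.0696,"dz":0,"yaw":0},{"dx":-0.0126,"dy":0.0696,"dz":0,"yaw":0},{"dx":-0.0126,"dy":0.0696,"dz":0,"yaw":0},{"dx":0,"dy":0,"dz":0,"yaw":0},{"dx":0,"dy":0,"dz":0,"yaw":0},{"dx":0,"dy":0,"dz":-0.023,"yaw":0},{"dx":0,"dy":0,"dz":0,"yaw":0},{"dx":0,"dy":0,"dz":0,"yaw":0}]'; python3 - <<'E'
from h import *
b=eyes.grab_frame("scene")[190:340,180:360,::-1]
cv2.imwrite("pics/p10.png",cv2.resize(b,(720,600),interpolation=cv2.INTER_CUBIC))
E
```

```text
time_s: 27.2
ee_pos: [431.8, -3.1, 180.7]
ee_rot: [-180.0, 0.1, 17.9]
force: [-0.2, 0.7, -0.8]
gripper_width: 21.7
gripper_force: 12.0
time_s: 28.45
ee_pos: [382.7, 274.4, 163.3]
ee_rot: [180.0, 0.0, 17.8]
force: [0.2, -0.2, -0.1]
gripper_width: 21.5
gripper_force: 12.0
```

View pics/p10.png

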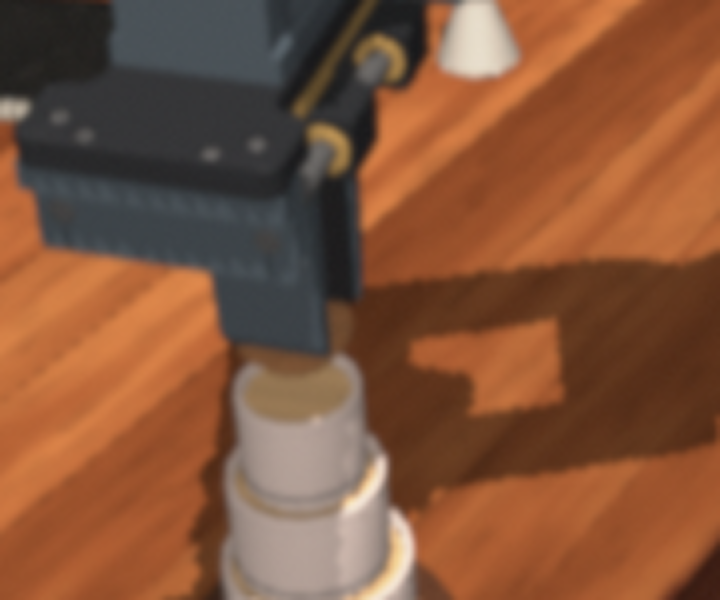

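The lid's flange (crop x≈238–353) is centred over the small pot (235–362). Lowering.

```bash
python3 -m crank '[{"dx":0,"dy":0,"dz":-0.01,"yaw":0},{"dx":0,"dy":0,"dz":-0.006,"yaw":0},{"dx":0,"dy":0,"dz":-0.003,"yaw":0},{"dx":0,"dy":0,"dz":0,"yaw":0},{"dx":0,"dy":0,"dz":0,"yaw":0}]' && python3 -m crank '[{"dx":0,"dy":0,"dz":-0.002,"yaw":0},{"dx":0,"dy":0,"dz":-0.001,"yaw":0},{"dx":0,"dy":0,"dz":0,"yaw":0},{"dx":0,"dy":0,"dz":0,"yaw":0}]'
```

```text
time_s: 29.12
ee_pos: [382.4, 275.4, 148.1]
ee_rot: [180.0, -0.0, 17.9]
force: [-0.0, 0.4, 0.1]
gripper_width: 22.0
gripper_force: 12.0
time_s: 29.62
ee_pos: [382.3, 275.3, 145.6]
ee_rot: [180.0, -0.0, 17.9]
force: [-0.4, 0.5, -0.3]
gripper_width: 21.3
gripper_force: 12.0
```

```bash
python3 -m crank '[{"dx":0,"dy":0,"dz":-0.001,"yaw":0},{"dx":0,"dy":0,"dz":0,"yaw":0},{"dx":0,"dy":0,"dz":0,"yaw":0}]'
```

```text
time_s: 30.0
ee_pos: [382.6, 275.4, 145.4]
ee_rot: [-180.0, -0.1, 17.9]
force: [-0.2, -0.7, 5.6]
gripper_width: 21.7
gripper_force: 12.0
```

Seated, with a 6 N contact at the expected height. Release, lift clear and check.

```bash
python3 -m crank '[{"dx":0,"dy":0,"dz":0,"yaw":0},{"dx":0,"dy":0,"dz":0,"yaw":0},{"dx":0,"dy":0,"dz":0,"yaw":0},{"dx":0,"dy":0,"dz":0,"yaw":0},{"dx":0,"dy":0,"dz":0,"yaw":0},{"dx":0,"dy":0,"dz":0.03,"yaw":0},{"dx":0,"dy":0,"dz":0.06,"yaw":0},{"dx":0,"dy":0,"dz":0.01,"yaw":0},{"dx":0,"dy":0,"dz":0,"yaw":0}]' 0.7 12 && python3 -m crank '[{"dx":0.01,"dy":-0.06,"dz":0,"yaw":0},{"dx":0.01,"dy":-0.06,"dz":0,"yaw":0},{"dx":0.01,"dy":-0.06,"dz":0,"yaw":0},{"dx":0.01,"dy":-0.06,"dz":0,"yaw":0},{"dx":0.01,"dy":-0.06,"dz":0,"yaw":0},{"dx":0,"dy":-0.06,"dz":0,"yaw":0},{"dx":0,"dy":-0.06,"dz":0,"yaw":0},{"dx":0,"dy":0,"dz":0,"yaw":0},{"dx":0,"dy":0,"dz":0,"yaw":0}]'; python3 - <<'E'
from h import *
t=eyes.grab_frame("top")[:,:,::-1].copy();b=eyes.grab_frame("scene")[:,:,::-1].copy()
cv2.imwrite("pics/p11.png",np.hstack([cv2.resize(b[150:390,160:400],(480,480)),cv2.resize(t[195:355,80:186],(318,480))]))
E
```

```text
time_s: 31.12
ee_pos: [382.2, 275.3, 224.8]
ee_rot: [-180.0, -0.0, 17.9]
force: [0.9, 0.3, -0.2]
gripper_width: 64.0
gripper_force: 0.0
time_s: 32.25
ee_pos: [421.6, -60.3, 223.6]
ee_rot: [-179.9, 0.1, 17.9]
force: [-0.6, 0.7, -0.9]
gripper_width: 64.0
gripper_force: 0.0
```

View pics/p11.png

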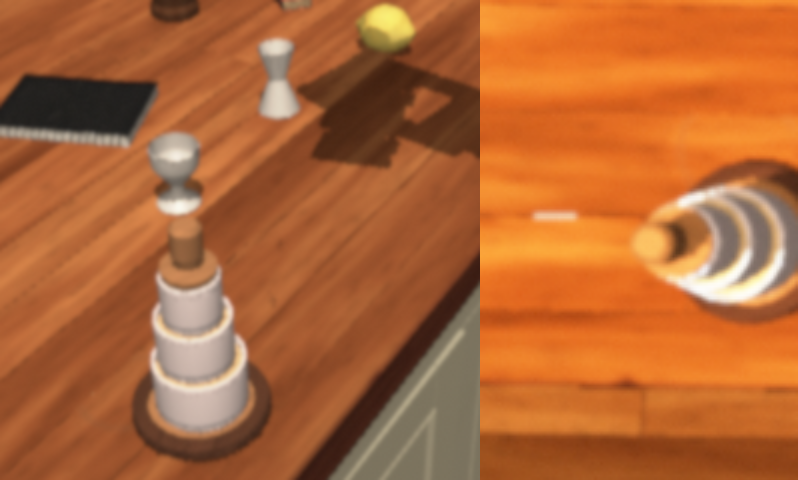

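The full stack stands upright and level with the lid flange flat on the small pot (crop 188,265). The egg cup, jigger and lemon are where they were, and the robot is clear.

```bash
python3 -c "
from workcell import ticket
print(ticket.job_done())"
```

```text
the job is handed in; nothing more can be done
None
```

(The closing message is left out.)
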